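Hang the sample carrier on the keeper peg

ROBOT

A 6-joint arm with a two-finger parallel gripper is mounted at the origin on the work surface. World frame = base frame: x ahead of the robot, y to its left, z up, the work surface at z = 0. Lengths are in mm, angles in rad, forces in N, time in s.
With the tool pointing down it reaches from about 400 to 925 mm from the base axis. Payload 12.5 kg.
Tool frame: the origin (TCP) lies on the centre line of the jaws, within the pads' length; the fingertips stand 25 mm ahead of it and the grasp point (between the pads) lies 6 mm ahead of it (env.tip_extent is the distance from the TCP to the fingertips, in mm); x points along the fingers, z is the direction in which the jaws open and shut, and the axes are right-handed (so a half turn about x gives the same grasp; the last joint's range is limited). The gripper opens to 95 mm and grips with 3 to 60 N. Pads are 20 mm wide; open, the fingers measure 119 mm over their backs; the gripper's body (75 mm by 180 mm) begins 59 mm behind the grasp point.
Start: joints at [-1.453, 0.491, 1.559, -0, 1.092, -0.106], TCP at [138.732, -609.424, 239.661] pointing down, gripper open.
Joint ranges: [-3.1, 3.1], [-0.84, 2.19], [0.05, 2.79], [-1.13, 4.28], [0.06, 2.93], [-2.69, 2.69]. Speed limits (rad/s): [2.22, 2.22, 2.79, 3.14, 3.14, 3.14].

INTERFACE

Orientations are given as [roll, pitch, yaw] about the fixed x, y, z axes, in that order (R = Rz(yaw) Ry(pitch) Rx(roll)).
In Python, from cell import env gives the robot as it stands.
- The arm moves only by the tool step_arm, never from a script. Its argument "rows" is a list of rows, each a list of 6 numbers: the shift along the tool's x, y, z in mm, then the turn, a rotation vector about the tool's x, y, z in rad. In form: [[x, y, z, wx, wy, wz], ...]. A call has 1 to 8 rows; each row shifts and turns the pose as measured when the row begins, along the tool's axes as they then stand; what a row does not reach is not made up. A row lasts 1/8 s, in which the tool goes at most 62.5 mm and 10.7 degrees, less where a joint would pass 70% of its speed; a pose out of reach is approached as far as the arm can. A call is refused whole if a number of a shift passes 62.5 or a number of a turn 0.188, either way. A call with a gripper value outside its range is refused whole. "grip" is the finger opening in mm, from 0 to 95.1, set as the call begins (left out, the last holds). The fingers move at their own pace and stop on an object; the grip force is fixed at half the most. Time passes only in rows, so rows that do not move let the fingers close. It gives the time, the measured TCP pose, the force and the opening at its end, in the units of the state.
- env.state(): the state, without advancing time (a new reading comes with each control period).
- env.read_camera(name): name is "side" or "top"; returns the picture (400x640x3 uint8, red, green, blue); there is no depth.
- env.get_calibration(name): a dict with "fx", "fy", "cx", "cy" (pixels), "pose" (4x4, takes a point from camera to world coordinates). Camera axes: x right, y down, z forward; pixel columns grow to the right and rows downward; lengths in mm; the calibration is good to about 2 mm. A picture is of the moment at which its call begins. get_calibration takes no time and is no camera call.
- env.job_done(): hands the job in, once; it reports no verdict.
The state is a dict: "t": time; "joints": joint angles; "qvel": joint speeds; "tau": joint torques, N m; "eef_pos": TCP position; "tcp_rot": TCP orientation; "ft_force": force on the tool from outside, world axes, zero at the start; "moment": the same for the moment, N m; "opening": opening from 0.0 (shut) to 1.0 (fully open).
Only numpy, scipy, OpenCV 4.12 (cv2) and the standard library are available. Lean on these libraries where they do the work, as an engineer would, in place of code of your own. Each camera call takes 0.05 s, during which the arm holds its last target.

TASK

The sample carrier is parked under the low bench shelf: draw it out by the end tab that sticks out, stand it on the open bench clear of the shelf and let go. Then take it by the knob on top and hang it by its eye on the peg of the stand, pushing it in past the gravity flap until the flap has dropped shut behind the eye. Keep the carrier upright, leave it hanging still, and do not disturb the other things on the bench.

Things in the scene. Friction and masses are not known exactly. Their poses are not given: they have to be found in the camera images.
- carrier: Sample carrier, 0.25 to 0.4 kg, upright on the bench: empty aluminium tray 140 (own x) x 60 (own y) x 35 mm high, a tab on each end (202 mm overall), and from its middle an upright steel plate with an eye and a knob on top (162 mm high). Origin: centre of the underside, z up. Starts with its middle under the shelf, long axis roughly square to the shelf's front edge, one tab out.
- eye (a point): Centre of the carrier's eye, 92 mm above its underside: a rectangular opening in the 8 mm thick, 56 mm wide plate (in the carrier's x-z plane), passing through along the carrier's y; 36 mm wide, from 70 to 114 mm high; the bar above it is 10 mm tall.
- knob (a point): Point on the carrier's black knob, 150 mm above the underside. The knob measures 26 mm along the carrier's x and 16 mm along its y, and reaches from 124 to 162 mm high, over the middle of the carrier.
- tab_a (a point): Middle of the black tab on the carrier's own -x end, 87 mm from the centre, 35 mm high. The tab is 10 mm thick (own y), reaches from 69 to 101 mm from the centre and from 10 to 50 mm high. This is the tab that sticks out in front of the shelf at the start.
- tab_b (a point): The same tab on the carrier's +x end, under the shelf at the start.
- shelf: Low fixed shelf, white with a green front edge, 300 mm wide (own y), underside 178 and top 196 mm above the bench, on side panels at y = -144 and 144 mm, open front and back; stock stands on its rear half, up to 90 mm tall. Origin: on the bench, 8 mm behind the front face, midway; own x points inward, the board runs from x = -8 to 120 mm. Left or right of the robot.
- stand: Fixed hanging stand on the other side from the shelf: grey base plate 160 mm square, 10 mm thick; aluminium post 225 mm high, 44 mm wide, front face at own x = 85 mm; level round steel peg 12 mm thick, axis 200 mm above the bench along own x (y = 0), from the post to x = -52 mm, pointing along -x, roughly towards the robot. Origin: on the bench under the peg.
- peg_tip (a point): Centre of the free end of the peg.
- keeper (a joint): Gravity flap (steel, 22 x 4 mm, 60 g) pivoted on the peg's axis at the stand's x = -40 mm, its lower end 50 mm below. 0 rad: shut, leaning 0.15 rad inward against a stop; it cannot swing outward. Pushed from the front by the lower edge of the eye it swings freely inward and up (to 1.45 rad), and falls back to 0 by its weight once that edge has passed it.
- brown_bottle: Bystander: brown bottle, 54 mm across, 120 mm tall, under the shelf. Origin: centre of its underside.
- white_jar: Bystander: white jar with a blue lid, 60 mm across, 70 mm tall, under the shelf. Origin: centre of its underside.
- beaker: Bystander: glass beaker, 70 mm across, 90 mm tall, towards the back middle of the bench. Origin: centre of its underside.
- mortar: Bystander: white bowl, 90 mm across, 50 mm tall, on the right. Origin: centre of its underside.
- tip_box: Bystander: closed grey box 120 x 80 x 50 mm, on the right. Origin: centre of its underside.
- wash_bottle: Bystander: white bottle with a red cap, 64 mm across, 150 mm tall, on the left. Origin: centre of its underside.

How it is judged:
By the outcome, as a careful person would: the job done as asked, in the order asked, and still so for the second after the job is handed in, with the robot touching nothing.
It also fails if it takes over 69 s, if anything falls off the work surface, if the arm or the gripper's body presses on something with over 40 N, if the wrist force passes 120 N, or if a joint passes its speed limit or range.

## Working session

There is one attempt and no reset: what is moved stays moved. The work goes in short steps, Python scripts to look and compute and a tool call to move; the robot and the scene stay as the last step left them, time stands still between calls to the robot, and variables do not carry over. Pictures are saved under pics/ and viewed, and the job is handed in when it is done.

Besides the shell and the picture viewer there is one more tool, called by a JSON object that holds its "fn" and its "kwargs". step_arm: Moves the arm, as the interface text tells. Its arguments: {"type":"object","properties":{"rows":{"type":"array","items":{"type":"array","items":{"type":"number"}}},"grip":{"type":"number"}},"required":["rows"]}

```bash
ls; mkdir -p pics; python3 - <<'E'
from cell import env
import cv2,numpy as np
print(env.state())
for n in ("side","top"):
    c=env.get_calibration(n);print(n,c)
    im=env.read_camera(n);cv2.imwrite(f"pics/{n}0.png",im[:,:,::-1])
E
```

```text
pics
{'t': 0.0, 'joints': array([-1.45263554e+00,  4.91533308e-01,  1.55945332e+00, -5.52399356e-05,
        1.09169443e+00, -1.05617291e-01]), 'qvel': array([-0.0029251 , -0.00151861,  0.00172835,  0.00127701,  0.00090112,
        0.00014645]), 'tau': array([ 1.09774610e-03, -6.12643933e+01, -2.58184719e+01,  6.92094094e-02,
        4.81515401e-02, -1.11647503e-04]), 'eef_pos': array([ 138.67069803, -609.19747913,  239.07670934]), 'tcp_rot': array([3.08095829, 1.56970682, 1.73396553]), 'ft_force': array([-0.66837331, -0.72230087, -0.41814162]), 'moment': array([0.03435871, 0.06059314, 0.03130075]), 'opening': 1.0014303349982863}
side {'fx': 450.58810269607443, 'fy': 450.58810269607443, 'cx': 319.01851506897873, 'cy': 206.73043525146684, 'pose': array([[-7.74899904e-01, -4.73589696e-01,  4.18620280e-01,
        -1.37384331e+02],
       [-6.32013344e-01,  5.70630000e-01, -5.24347725e-01,
         8.79423169e+02],
       [ 9.44838921e-03, -6.70890605e-01, -7.41496139e-01,
         1.36332254e+03],
       [ 0.00000000e+00,  0.00000000e+00,  0.00000000e+00,
         1.00000000e+00]])}
top {'fx': 408.29121959865336, 'fy': 408.29121959865336, 'cx': 324.6776803046451, 'cy': 199.65766395301975, 'pose': array([[-4.54357515e-04, -9.95396562e-01,  9.58408979e-02,
         4.41856092e+02],
       [-9.99994187e-01,  7.76134026e-04,  3.32015114e-03,
        -5.38485058e+00],
       [-3.37925241e-03, -9.58388323e-02, -9.95391129e-01,
         1.59948011e+03],
       [ 0.00000000e+00,  0.00000000e+00,  0.00000000e+00,
         1.00000000e+00]])}
```

View pics/side0.png

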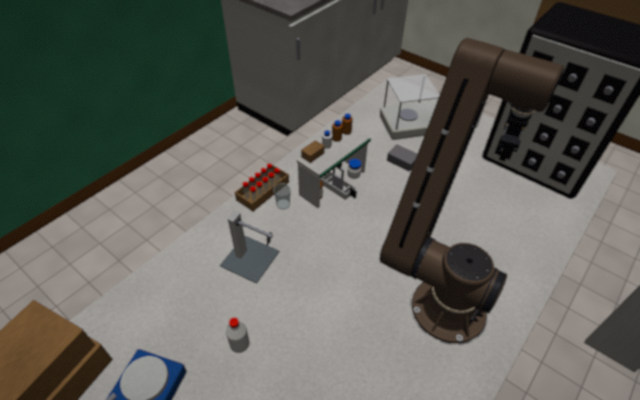

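View pics/top0.png

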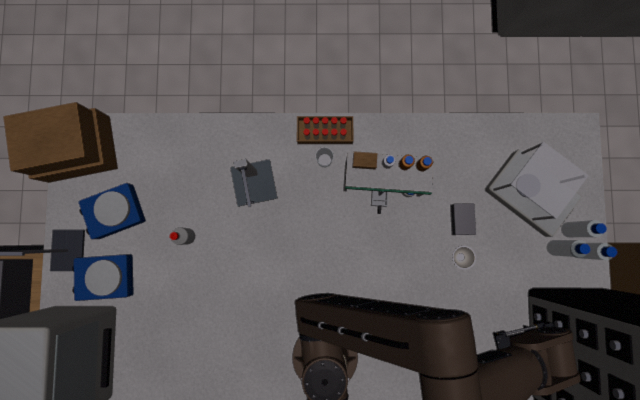

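```bash
python3 - <<'E'
import cv2
for n,(x0,y0,w,h),k in (("side",(285,125,100,75),8),("top",(335,140,120,90),6.6),("top2",(220,145,70,70),8),("side2",(210,200,80,90),6.6)):
    im=cv2.imread(f"pics/{n.rstrip('2')}0.png")[y0:y0+h,x0:x0+w]
    im=cv2.resize(im,None,fx=k,fy=k,interpolation=cv2.INTER_CUBIC)
    for i in range(0,w,10): cv2.putText(im,str(x0+i),(int(i*k),10),0,.35,(0,255,255)); cv2.line(im,(int(i*k),12),(int(i*k),20),(0,255,255))
    for i in range(0,h,10): cv2.putText(im,str(y0+i),(0,int(i*k)+4),0,.35,(0,255,255)); cv2.line(im,(24,int(i*k)),(30,int(i*k)),(0,255,255))
    cv2.imwrite(f"pics/{n}_crop0.png",im)
E
```

```text
(no output)
```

View pics/side_crop0.png

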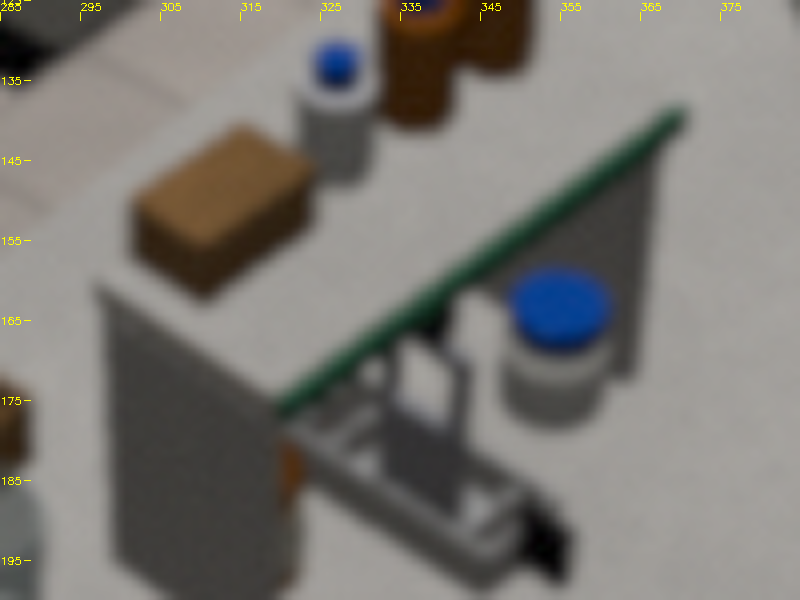

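View pics/top_crop0.png

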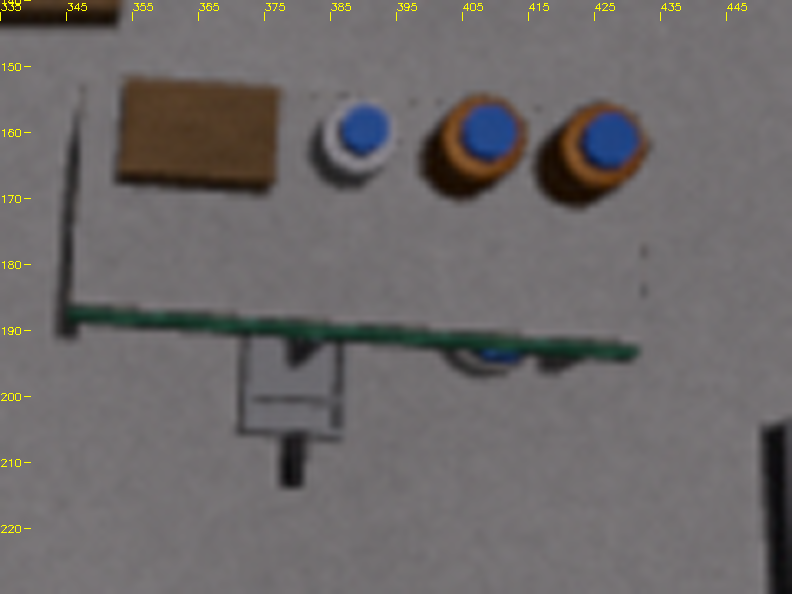

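View pics/top2_crop0.png

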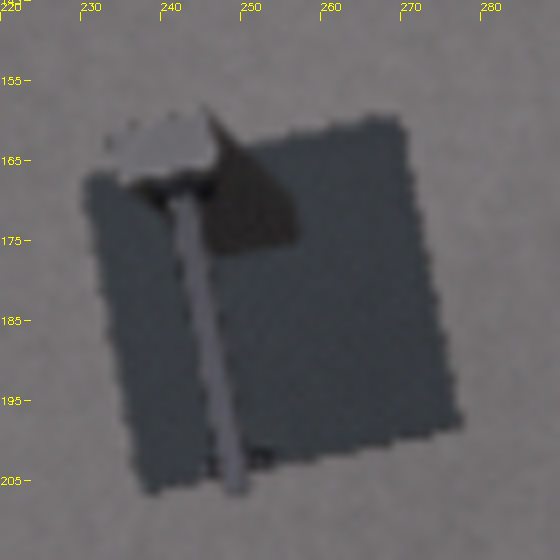

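View pics/side2_crop0.png

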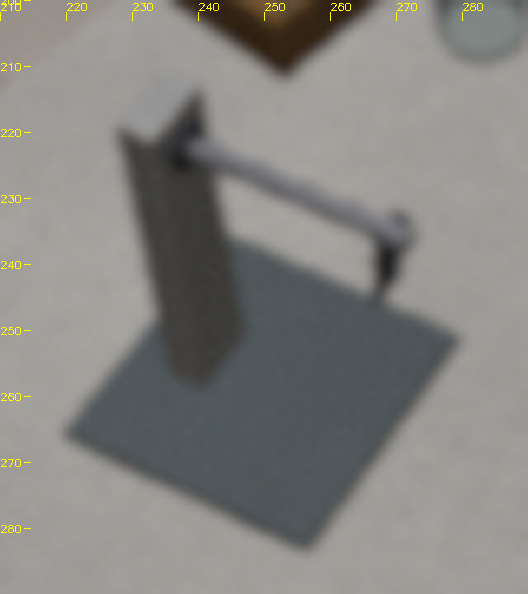

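```bash
cat > h.py <<'E'
import numpy as np, cv2
from cell import env
C={n:env.get_calibration(n) for n in("side","top")}
def ray(n,u,v):
    c=C[n];P=c["pose"];d=P[:3,:3]@np.array([(u-c["cx"])/c["fx"],(v-c["cy"])/c["fy"],1.]);return P[:3,3],d
def plane(n,u,v,z):
    o,d=ray(n,u,v);return o+d*(z-o[2])/d[2]
def tri(us,ut):
    o1,d1=ray("side",*us);o2,d2=ray("top",*ut)
    d1=d1/np.linalg.norm(d1);d2=d2/np.linalg.norm(d2)
    s,t=np.linalg.lstsq(np.stack([d1,-d2],1),o2-o1,rcond=None)[0]
    a,b=o1+s*d1,o2+t*d2;return (a+b)/2,np.linalg.norm(a-b)
def proj(n,p):
    c=C[n];q=np.linalg.inv(c["pose"])@np.append(p,1);return np.round([c["fx"]*q[0]/q[2]+c["cx"],c["fy"]*q[1]/q[2]+c["cy"]],1)
def crop(n,tag,x0,y0,w,h,k):
    raw=env.read_camera(n)[:,:,::-1];cv2.imwrite(f"pics/{tag}_full.png",raw)
    im=cv2.resize(raw[y0:y0+h,x0:x0+w],None,fx=k,fy=k,interpolation=cv2.INTER_CUBIC)
    for i in range(0,w,10): cv2.putText(im,str(x0+i),(int(i*k),10),0,.35,(0,255,255)); cv2.line(im,(int(i*k),12),(int(i*k),20),(0,255,255))
    for i in range(0,h,10): cv2.putText(im,str(y0+i),(0,int(i*k)+4),0,.35,(0,255,255)); cv2.line(im,(24,int(i*k)),(30,int(i*k)),(0,255,255))
    cv2.imwrite(f"pics/{tag}.png",im)
E
python3 - <<'E'
from h import *
np.set_printoptions(precision=1,suppress=True)
print("peg tip",tri((271.5,235.3),(249.4,206.0)),plane("top",249.4,206,200))
print("peg root",tri((239.5,222.4),(242.2,168.7)),plane("top",242.2,168.7,200))
for p in((230.5,166.5),(270,159.5),(277.5,198.5),(238.5,206.2)):print("base",plane("top",*p,10))
print("tab outer top",plane("top",379.1,213.7,50),tri((354.5,192),(379.1,213.7)))
print("tab inner",plane("top",379.4,205.5,50))
print("tray rim near L,R",plane("top",371.2,205.5,35),plane("top",386.5,206.5,35),"far",plane("top",372.2,190.5,35))
print("knob vis",plane("top",380.6,195.5,162))
print("plate front bottom",plane("top",380,200.6,35))
print("shelf front L/R top",plane("top",344.5,188.5,196),plane("top",431.5,193.5,196))
print("jar blue", plane("top",411,193.8,70), plane("side",354.5,163.5,70))
print("tab side view on z=35",plane("side",353,193,35))
print("wash",plane("side",234.5,324,150),plane("top",175,236,150))
print("beaker",plane("top",324.5,157,90))
E
```

```text
peg tip (array([555.1, 257.7, 206.1]), np.float64(1.7434446423280803)) [554.9 258.3 200. ]
peg root (array([682.8, 284. , 200. ]), np.float64(4.773124543393944)) [684.8 285.5 200. ]
base [726.6 371.4  10. ]
base [754.4 215.8  10. ]
base [599.6 184.6  10. ]
base [569.5 336.7  10. ]
tab outer top [ 537.3 -206.9   50. ] (array([ 540.4, -204.6,   51.4]), np.float64(7.626826632329658))
tab inner [ 568.5 -208.5   50. ]
tray rim near L,R [ 569.8 -178.9   35. ] [ 565.9 -237.6   35. ] far [ 627.8 -183.4   35. ]
knob vis [ 594.9 -198.5  162. ]
plate front bottom [ 588.7 -213.    35. ]
shelf front L/R top [615.7 -69.3 196. ] [ 598.1 -369.8  196. ]
jar blue [ 611.  -325.4   70. ] [ 633.3 -323.    70. ]
tab side view on z=35 [ 553.4 -207.4   35. ]
wash [445.2 539.3 150. ] [452.6 529.5 150. ]
beaker [748.    0.2  90. ]
```

```bash
python3 - <<'E'
from h import *
from scipy.spatial.transform import Rotation as R
np.set_printoptions(precision=3,suppress=True)
s=env.state();M=R.from_euler('xyz',s['tcp_rot']).as_matrix();print(M)
p=s['eef_pos'];print([proj("side",p+M@np.array(o)) for o in((0,0,0),(-60,0,0),(-60,0,60),(-60,60,0))])
crop("side","grip0",480,70,90,100,6)
crop("top","grip0t",470,300,120,90,6)
E
```

```text
[[-0.     0.975  0.222]
 [ 0.001  0.222 -0.975]
 [-1.     0.    -0.001]]
[array([505.6, 147.9]), array([510.7, 135.5]), array([513.6, 126.7]), array([494.5, 130.9])]
```

View pics/grip0.png

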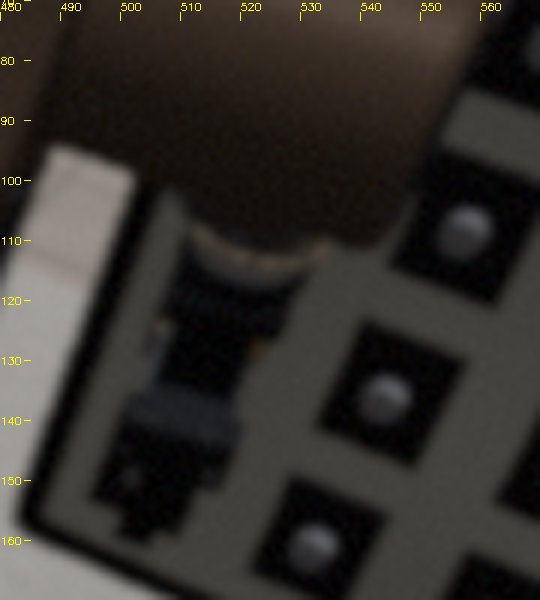

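View pics/grip0t.png

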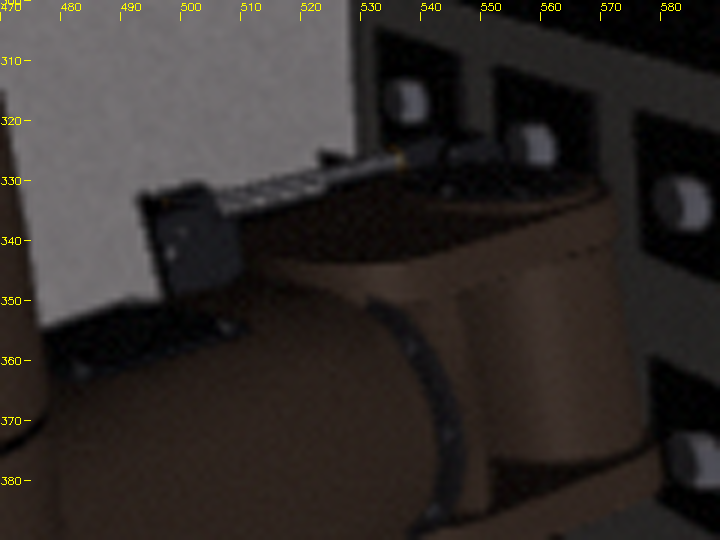

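```bash
cat >> h.py <<'E'
from scipy.spatial.transform import Rotation as R
np.set_printoptions(precision=3,suppress=True)
def down(a): # tool x down, tool z at world angle a
    x=np.array([0,0,-1.]);z=np.array([np.cos(a),np.sin(a),0]);return np.stack([x,np.cross(z,x),z],1)
def rows(pos,a,n):
    s=env.state();p=s['eef_pos'];M=R.from_euler('xyz',s['tcp_rot']).as_matrix()
    T=down(a);w=R.from_matrix(T@M.T).as_rotvec();d=(np.array(pos)-p)/n
    print("now",p,"ang",np.arctan2(M[1,2],M[0,2]),"err",np.array(pos)-p,w)
    for i in range(n):
        Mi=R.from_rotvec(w*i/n).as_matrix()@M
        print(np.round(Mi.T@d,1).tolist()+np.round(Mi.T@(w/n),3).tolist(),end=",")
    print()
E
python3 -c "
from h import *
rows((549,-207.5,150),-1.63,12)"
```

```text
now [ 138.708 -609.299  239.285] ang -1.347005075607263 err [410.292 401.799 -89.285] [-0.001  0.    -0.283]
[7.5, 40.8, -25.1, 0.024, -0.0, 0.0],[7.5, 40.2, -26.0, 0.024, -0.0, 0.0],[7.5, 39.5, -27.0, 0.024, -0.0, 0.0],[7.5, 38.9, -27.9, 0.024, -0.0, 0.0],[7.5, 38.2, -28.8, 0.024, -0.0, 0.0],[7.5, 37.5, -29.7, 0.024, -0.0, 0.0],[7.5, 36.8, -30.6, 0.024, -0.0, 0.0],[7.4, 36.1, -31.4, 0.024, -0.0, 0.0],[7.4, 35.3, -32.3, 0.024, -0.0, 0.0],[7.4, 34.6, -33.1, 0.024, -0.0, 0.0],[7.4, 33.8, -33.9, 0.024, -0.0, 0.0],[7.4, 33.0, -34.7, 0.024, -0.0, 0.0],
```

{"fn": "step_arm", "kwargs": {"rows": [[5,41,-25,0.024,0,0],[5,40,-26,0.024,0,0],[5,39,-27,0.024,0,0],[5,39,-28,0.024,0,0],[5,38,-29,0.024,0,0],[5,37,-30,0.024,0,0],[5,37,-31,0.024,0,0],[5,36,-31,0.024,0,0]]}}

```text
t: 1.2
eef_pos: [418.2, -336.2, 197.4]
tcp_rot: [2.921, 1.57, 1.37]
ft_force: [-0.0, -0.1, 0.2]
opening: 0.998
```

```bash
python3 -c "
from h import *
rows((549,-207.5,150),-1.63,5)"
```

```text
now [ 418.205 -336.206  197.431] ang -1.5508852828078117 err [130.795 128.706 -47.431] [-0.     0.    -0.079]
[9.5, 26.7, -25.2, 0.016, -0.0, -0.0],[9.5, 26.3, -25.6, 0.016, -0.0, -0.0],[9.5, 25.9, -26.0, 0.016, -0.0, -0.0],[9.5, 25.4, -26.5, 0.016, -0.0, -0.0],[9.5, 25.0, -26.9, 0.016, -0.0, -0.0],
```

{"fn": "step_arm", "kwargs": {"rows": [[9.5,27,-25,0.016,0,0],[9.5,26,-26,0.016,0,0],[9.5,26,-26,0.016,0,0],[9.5,25,-26,0.016,0,0],[9.5,25,-27,0.016,0,0],[0,0,0,0,0,0]]}}

```text
t: 1.95
eef_pos: [554.4, -200.6, 147.7]
tcp_rot: [-2.291, 1.57, 2.362]
ft_force: [-0.8, 0.1, 0.0]
opening: 0.998
```

```bash
python3 -c "
from h import *
rows((549,-207.5,41),-1.63,5)
crop('side','s1',285,100,110,110,7)
crop('top','t1',335,150,110,80,7)
"
```

```text
now [ 554.45  -200.603  147.67 ] ang -1.6298564844861978 err [  -5.45    -6.897 -106.67 ] [-0.001 -0.001 -0.   ]
[21.3, -1.0, 1.5, 0.0, -0.0, 0.0],[21.3, -1.0, 1.4, 0.0, -0.0, 0.0],[21.3, -1.0, 1.4, 0.0, -0.0, 0.0],[21.3, -1.0, 1.4, 0.0, -0.0, 0.0],[21.3, -1.0, 1.4, 0.0, -0.0, 0.0],
```

View pics/s1.png

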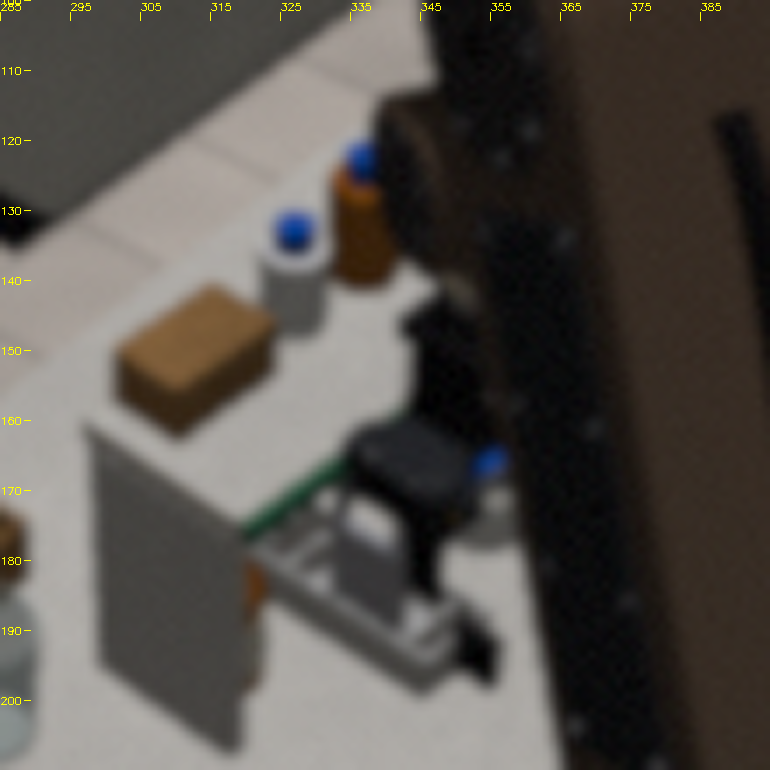

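View pics/t1.png

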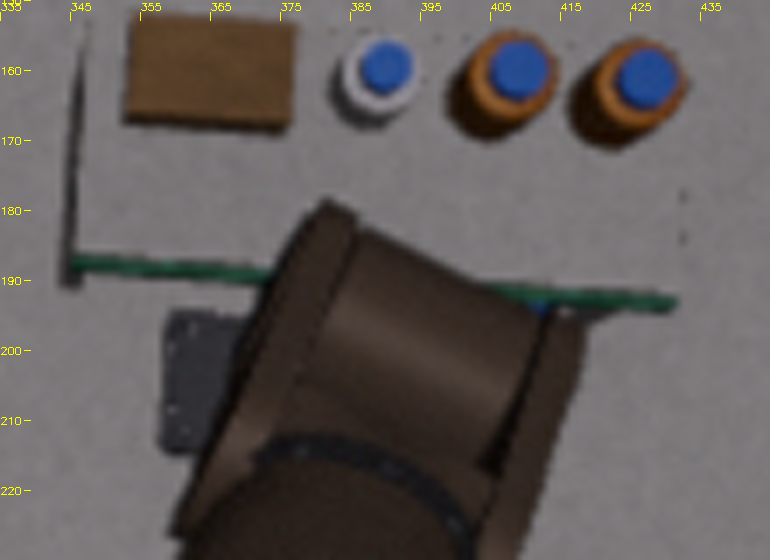

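```bash
python3 -c "
from h import *
for z in (147,200,250,280,300,320,340,360,400,450): print(z,proj('side',(554,-200,z)),proj('top',(554,-200,z)))
for z in (280,300,350,400,450): print(z,plane('top',381,179,z),plane('top',413.5,194,z),plane('side',339.5,115,z),plane('side',342,135,z))
"
```

```text
147 [353.6 174.1] [380.6 207.3]
200 [354.5 164. ] [382.7 206.2]
250 [355.5 154.1] [384.8 205. ]
280 [356.  147.9] [386.1 204.2]
300 [356.4 143.7] [387.  203.7]
320 [356.8 139.4] [387.9 203.1]
340 [357.2 135. ] [388.9 202.5]
360 [357.6 130.6] [389.9 202. ]
400 [358.4 121.4] [392.  200.7]
450 [359.5 109.5] [394.9 199.1]
280 [ 636.435 -184.685  280.   ] [ 587.141 -289.543  280.   ] [ 722.5   -319.953  280.   ] [ 638.946 -226.463  280.   ]
300 [ 633.486 -181.967  300.   ] [ 584.939 -285.236  300.   ] [ 706.625 -297.81   300.   ] [ 624.614 -206.047  300.   ]
350 [ 626.113 -175.172  350.   ] [ 579.434 -274.468  350.   ] [ 666.938 -242.454  350.   ] [ 588.783 -155.005  350.   ]
400 [ 618.739 -168.378  400.   ] [ 573.928 -263.7    400.   ] [ 627.251 -187.098  400.   ] [ 552.952 -103.964  400.   ]
450 [ 611.366 -161.584  450.   ] [ 568.423 -252.932  450.   ] [ 587.563 -131.741  450.   ] [517.121 -52.922 450.   ]
```

```bash
cat >> h.py <<'E'
def rowst(pos,a,t,n):
    "t: turn about tool z from straight down"
    global down
    d0=down
    down=lambda q: d0(q)@R.from_rotvec([0,0,t]).as_matrix()
    rows(pos,a,n); down=d0
E
python3 -c "
from h import *
rowst((546,-207.6,100),-1.63,.2,4)
print(plane('top',465,258,50),plane('top',463,219,50))
"
```

```text
now [ 553.381 -202.186  148.372] ang -1.6313924174953571 err [ -7.381  -5.414 -48.372] [-0.012 -0.2    0.001]
[12.1, -1.8, 1.5, -0.0, 0.0, 0.05],[12.0, -2.4, 1.5, -0.0, 0.0, 0.05],[11.9, -3.0, 1.5, -0.0, 0.0, 0.05],[11.7, -3.5, 1.5, -0.0, 0.0, 0.05],
[ 370.457 -527.246   50.   ] [ 516.973 -524.56    50.   ]
```

{"fn": "step_arm", "kwargs": {"rows": [[12,-2,1.5,0,0,0.05],[12,-2.4,1.5,0,0,0.05],[12,-3,1.5,0,0,0.05],[12,-3.5,1.5,0,0,0.05],[0,0,0,0,0,0]]}}

```text
t: 2.68
eef_pos: [542.8, -213.1, 100.8]
tcp_rot: [1.557, 1.363, -0.079]
ft_force: [-0.8, 0.2, 1.2]
opening: 0.999
```

```bash
python3 -c "
from h import *
rowst((547,-207.6,42),-1.63,.2,5)
crop('side','s2',285,100,110,110,7)
crop('top','t2',335,150,110,80,7)
"
```

```text
now [ 542.753 -213.091  100.789] ang -1.6367251731882153 err [  4.247   5.491 -58.789] [0.003 0.007 0.007]
[11.7, -1.7, -1.2, -0.001, 0.001, -0.002],[11.7, -1.6, -1.2, -0.001, 0.001, -0.002],[11.7, -1.6, -1.2, -0.001, 0.001, -0.002],[11.7, -1.6, -1.2, -0.001, 0.001, -0.002],[11.7, -1.6, -1.2, -0.001, 0.001, -0.002],
```

View pics/s2.png

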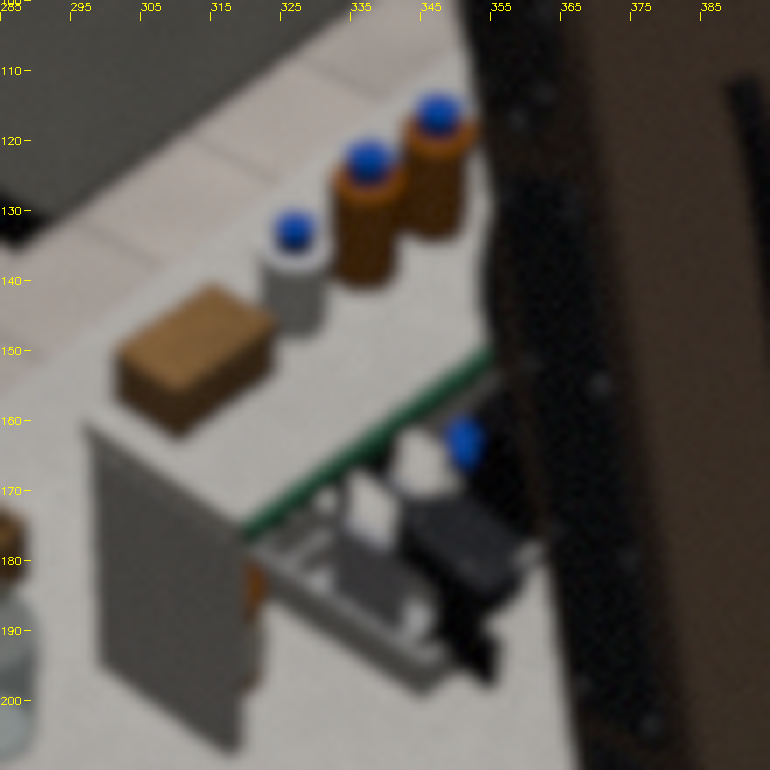

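View pics/t2.png

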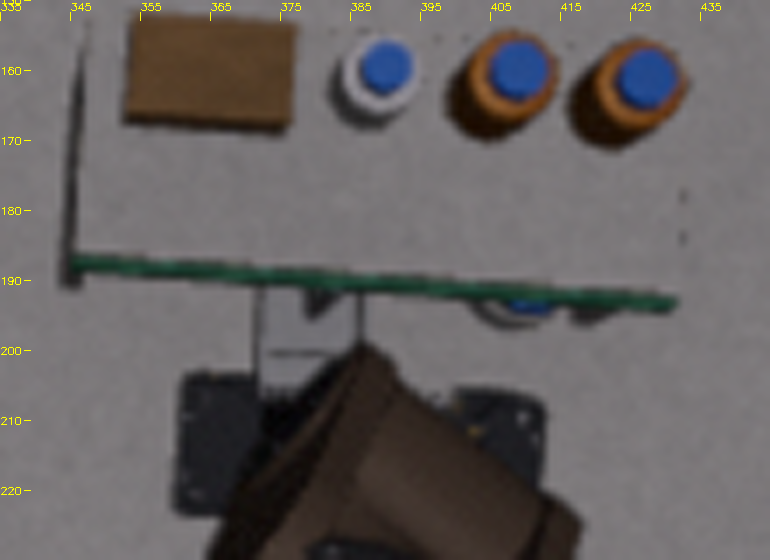

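{"fn": "step_arm", "kwargs": {"rows": [[12,-1.6,-1.2,0,0,-0.002],[12,-1.6,-1.2,0,0,-0.002],[12,-1.6,-1.2,0,0,-0.002],[11.5,-1.6,-1.2,0,0,-0.002],[9,-1,-1,0,0,0],[0,0,0,0,0,0]]}}

```text
t: 3.52
eef_pos: [549.6, -207.4, 41.0]
tcp_rot: [1.551, 1.371, -0.083]
ft_force: [-0.2, 0.4, 0.1]
opening: 1.001
```

```bash
python3 -c "
from h import *
rowst((547,-207.6,42),-1.63,.2,1)
crop('side','s3',310,140,70,70,8)
"
```

```text
now [ 549.63  -207.37    41.014] ang -1.634988584582204 err [-2.63  -0.23   0.986] [ 0.004 -0.001  0.005]
[-1.5, -2.4, 0.4, -0.004, 0.005, 0.001],
```

View pics/s3.png

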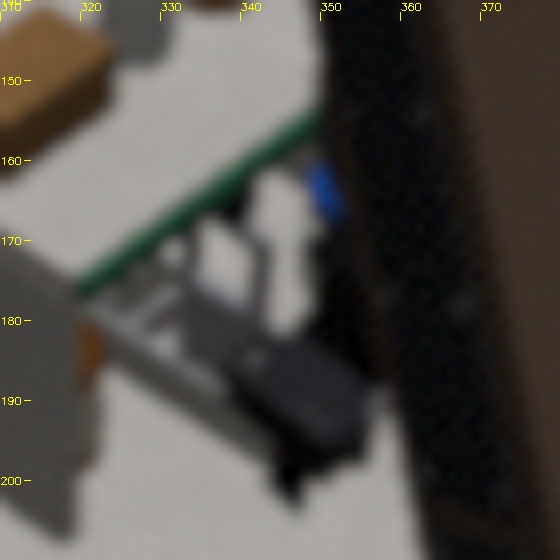

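{"fn": "step_arm", "kwargs": {"rows": [[-1,-2,0,0,0,0],[0,0,0,0,0,0],[0,0,0,0,0,0],[0,0,0,0,0,0],[0,0,0,0,0,0],[0,0,0,0,0,0],[0,0,0,0,0,0],[0,0,0,0,0,0]], "grip": 0}}

```text
t: 4.58
eef_pos: [547.9, -207.8, 43.4]
tcp_rot: [1.545, 1.369, -0.089]
ft_force: [0.6, 0.5, -0.4]
opening: 0.217
```

{"fn": "step_arm", "kwargs": {"rows": [[0,0,0,0,0,0],[0,0,0,0,0,0],[0,0,0,0,0,0],[0,0,0,0,0,0]]}}

```text
t: 5.08
eef_pos: [547.9, -207.7, 43.5]
tcp_rot: [1.546, 1.369, -0.089]
ft_force: [-0.8, -0.0, 0.2]
opening: 0.105
```

```bash
python3 -c "
from h import *
rowst((382.9,-197.8,43.5),-1.63,.2,10)
"
```

```text
now [ 547.89  -207.695   43.476] ang -1.6351618810976665 err [-164.99     9.895    0.024] [0.005 0.002 0.005]
[-3.3, -16.2, 0.1, -0.0, 0.001, -0.0],[-3.3, -16.2, 0.1, -0.0, 0.001, -0.0],[-3.3, -16.2, 0.1, -0.0, 0.001, -0.0],[-3.3, -16.2, 0.0, -0.0, 0.001, -0.0],[-3.3, -16.2, 0.0, -0.0, 0.001, -0.0],[-3.3, -16.2, 0.0, -0.0, 0.001, -0.0],[-3.3, -16.2, 0.0, -0.0, 0.001, -0.0],[-3.3, -16.2, 0.0, -0.0, 0.001, -0.0],[-3.3, -16.2, 0.0, -0.0, 0.001, -0.0],[-3.3, -16.2, -0.0, -0.0, 0.001, -0.0],
```

{"fn": "step_arm", "kwargs": {"rows": [[-1.6,-8,0,0,0,0],[-1.6,-8,0,0,0,0],[-1.6,-8,0,0,0,0],[-1.6,-8,0,0,0,0]]}}

```text
t: 5.58
eef_pos: [513.7, -205.7, 43.4]
tcp_rot: [1.542, 1.367, -0.093]
ft_force: [2.1, -0.1, -0.6]
opening: 0.104
```

```bash
python3 -c "
from h import *
rowst((382.9,-197.8,43.5),-1.63,.2,12)
crop('side','s4',300,130,80,80,8)
"
```

```text
now [ 513.72  -205.73    43.449] ang -1.6355419449151676 err [-130.82     7.93     0.051] [0.006 0.003 0.006]
[-2.2, -10.7, 0.0, -0.0, 0.001, -0.0],[-2.2, -10.7, 0.0, -0.0, 0.001, -0.0],[-2.2, -10.7, 0.0, -0.0, 0.001, -0.0],[-2.2, -10.7, 0.0, -0.0, 0.001, -0.0],[-2.2, -10.7, 0.0, -0.0, 0.001, -0.0],[-2.2, -10.7, 0.0, -0.0, 0.001, -0.0],[-2.2, -10.7, 0.0, -0.0, 0.001, -0.0],[-2.2, -10.7, 0.0, -0.0, 0.001, -0.0],[-2.2, -10.7, 0.0, -0.0, 0.001, -0.0],[-2.2, -10.7, 0.0, -0.0, 0.001, -0.0],[-2.2, -10.7, -0.0, -0.0, 0.001, -0.0],[-2.2, -10.7, -0.0, -0.0, 0.001, -0.0],
```

View pics/s4.png

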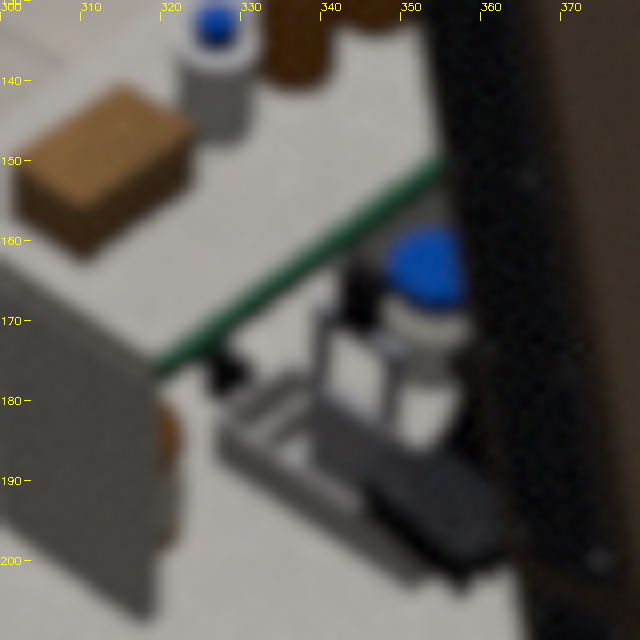

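The carrier follows flat; tab_b is now visible at about (328,177). I keep pulling.

{"fn": "step_arm", "kwargs": {"rows": [[-2.2,-10.7,0,0,0,0],[-2.2,-10.7,0,0,0,0],[-2.2,-10.7,0,0,0,0],[-2.2,-10.7,0,0,0,0],[-2.2,-10.7,0,0,0,0],[-2.2,-10.7,0,0,0,0],[-2.2,-10.7,0,0,0,0]]}}

```text
t: 6.5
eef_pos: [430.8, -199.9, 43.5]
tcp_rot: [1.543, 1.369, -0.092]
ft_force: [1.6, -0.2, -0.8]
opening: 0.1
```

```bash
python3 -c "
from h import *
rowst((382.9,-197.8,43.5),-1.63,.2,5)
print(env.state()['joints'])
"
```

```text
now [ 430.764 -199.887   43.487] ang -1.6357823791645858 err [-47.864   2.087   0.013] [0.006 0.001 0.006]
[-1.9, -9.4, 0.2, -0.001, 0.001, -0.0],[-1.9, -9.4, 0.2, -0.001, 0.001, -0.0],[-1.9, -9.4, 0.2, -0.001, 0.001, -0.0],[-1.9, -9.4, 0.2, -0.001, 0.001, -0.0],[-1.9, -9.4, 0.2, -0.001, 0.001, -0.0],
[-0.628  0.584  2.209  0.534  0.202  0.492]
```

{"fn": "step_arm", "kwargs": {"rows": [[0,0,0,0,0,0],[0,0,0,0,0,0],[0,0,0,0,0,0],[0,0,0,0,0,0]], "grip": 40}}

```text
t: 7.0
eef_pos: [430.0, -199.7, 43.5]
tcp_rot: [1.545, 1.37, -0.09]
ft_force: [-0.5, -0.5, 0.2]
opening: 0.409
```

```bash
python3 -c "
from h import *
rowst((430.8,-200.3,43),-1.63,0,5)
"
```

```text
now [ 430.047 -199.674   43.462] ang -1.635879786166366 err [ 0.753 -0.626 -0.462] [0.018 0.2   0.005]
[0.1, 0.1, 0.1, -0.001, 0.001, -0.04],[0.1, 0.1, 0.1, -0.001, 0.001, -0.04],[0.1, 0.1, 0.1, -0.001, 0.001, -0.04],[0.1, 0.2, 0.1, -0.001, 0.001, -0.04],[0.1, 0.2, 0.1, -0.001, 0.001, -0.04],
```

{"fn": "step_arm", "kwargs": {"rows": [[0,0.5,0,0,0,-0.04],[0,0.5,0,0,0,-0.04],[0,0.5,0,0,0,-0.04],[0,0.5,0,0,0,-0.04],[0,0,0,0,0,-0.04],[0,0,0,0,0,0]]}}

```text
t: 7.75
eef_pos: [432.5, -199.9, 43.6]
tcp_rot: [-0.707, 1.562, -2.343]
ft_force: [0.4, 0.3, 0.6]
opening: 0.418
```

```bash
python3 -c "
from h import *
rowst((432,-200,42),-1.63,0,1)
print(env.state()['joints'])
"
```

```text
now [ 432.535 -199.914   43.589] ang -1.6352860042826598 err [-0.535 -0.086 -1.589] [ 0.006 -0.006  0.005]
[1.6, -0.5, 0.1, -0.005, 0.007, 0.006],
[-0.567  0.604  2.089 -0.02   0.45   1.087]
```

Grip again and finish the pull.

{"fn": "step_arm", "kwargs": {"rows": [[1,0,0,0,0,0.005],[0,0,0,0,0,0],[0,0,0,0,0,0],[0,0,0,0,0,0],[0,0,0,0,0,0],[0,0,0,0,0,0]], "grip": 0}}

```text
t: 8.5
eef_pos: [432.1, -199.7, 42.5]
tcp_rot: [0.155, 1.564, -1.481]
ft_force: [1.4, 0.2, 0.1]
opening: 0.104
```

{"fn": "step_arm", "kwargs": {"rows": [[0,-9,0,0,0,0],[0,-9,0,0,0,0],[0,-9,0,0,0,0],[0,-9,0,0,0,0],[0,-9,0,0,0,0],[0,0,0,0,0,0]]}}

```text
t: 9.25
eef_pos: [383.5, -196.5, 42.5]
tcp_rot: [0.12, 1.565, -1.516]
ft_force: [-2.1, 0.2, 0.0]
opening: 0.1
```

```bash
python3 -c "
from h import *
rowst((432,-200,42),-1.63,0,1)
print(env.state()['joints'])
crop('side','s5',300,130,100,90,7)
"
```

```text
now [ 383.477 -196.512   42.537] ang -1.6361116519563725 err [48.523 -3.488 -0.537] [0.006 0.    0.006]
[0.6, 48.6, 0.3, -0.006, 0.006, -0.001],
[-0.624  0.576  2.203 -0.014  0.359  1.025]
```

View pics/s5.png

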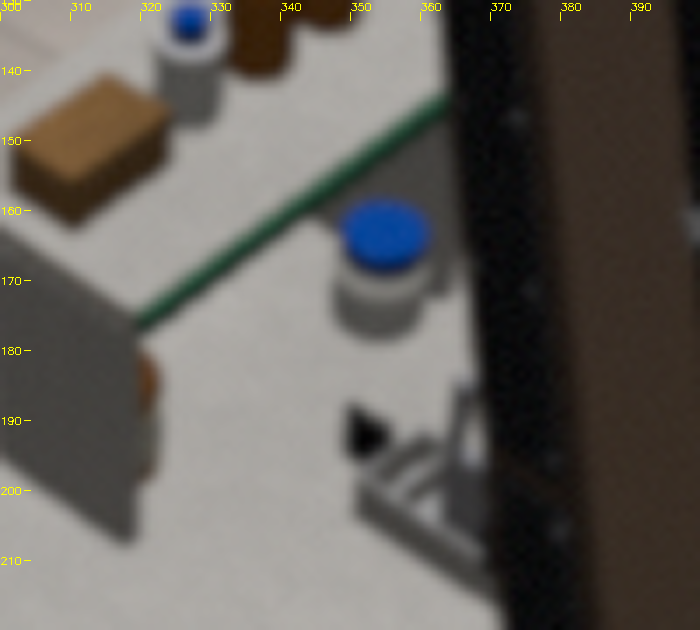

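{"fn": "step_arm", "kwargs": {"rows": [[0,0,0,0,0,0],[0,0,0,0,0,0],[0,0,0,0,0,0],[0,0,0,0,0,0],[0,0,0,0,0,0]], "grip": 60}}

```text
t: 9.93
eef_pos: [384.5, -196.7, 42.5]
tcp_rot: [0.211, 1.564, -1.424]
ft_force: [0.2, 0.5, -0.3]
opening: 0.573
```

{"fn": "step_arm", "kwargs": {"rows": [[-10,0,0,0,0,0],[-30,0,0,0,0,0],[-35,0,0,0,0,0],[-35,0,0,0,0,0],[-35,0,0,0,0,0],[-35,0,0,0,0,0]]}}

```text
t: 10.68
eef_pos: [383.1, -194.5, 229.3]
tcp_rot: [-0.357, 1.566, -1.992]
ft_force: [0.7, -0.1, 0.4]
opening: 0.631
```

{"fn": "step_arm", "kwargs": {"rows": [[0,0,40,0,0,0],[0,0,40,0,0,0],[0,0,40,0,0,0],[0,0,40,0,0,0],[0,0,0,0,0,0]]}}

```text
t: 11.3
eef_pos: [372.3, -358.1, 237.5]
tcp_rot: [0.499, 1.559, -1.135]
ft_force: [-0.6, 0.4, -0.7]
opening: 0.628
```

```bash
python3 -c "
from h import *
print(env.state()['joints'],env.state()['eef_pos'])
crop('side','s6',320,140,100,90,7)
crop('top','t6',340,180,90,80,8)
"
```

```text
[-0.892  0.336  1.83  -0.003  0.964  0.743] [ 372.327 -358.053  237.529]
```

View pics/s6.png

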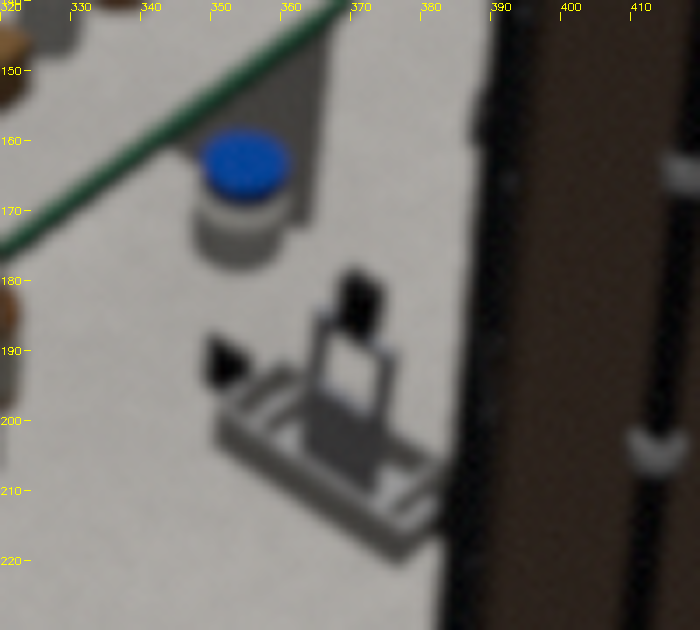

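View pics/t6.png

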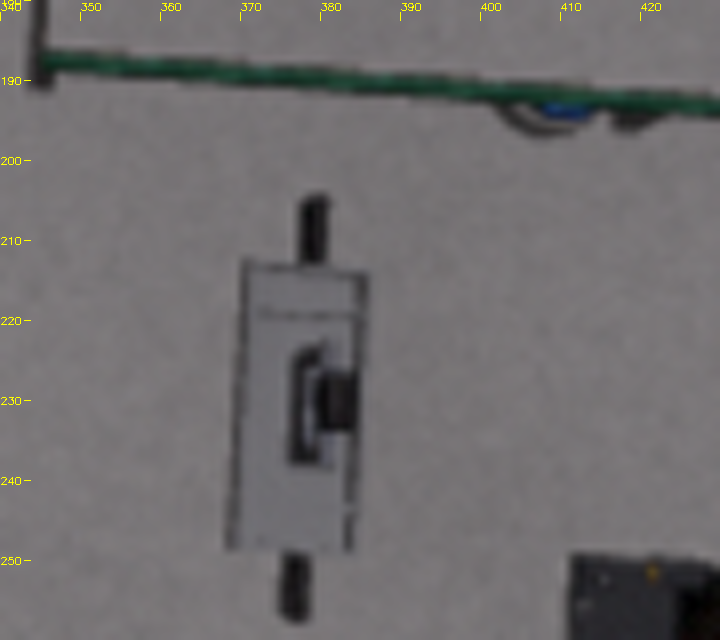

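```bash
python3 -c "
from h import *
a=plane('top',376.7,257.7,50);b=plane('top',379.4,204.5,50);print(a,b,(a+b)/2,np.linalg.norm(a-b),np.arctan2(*(b-a)[1::-1]))
for p in((370.3,212.8),(385.8,214),(368.6,248.5),(383.7,249)):print(plane('top',*p,35))
print(plane('top',382.2,230.1,162),plane('side',371.9,179.7,162),tri((371.9,180),(382.2,230.1)))
c=np.array([473,-203.,0])
for p in ((0,0,162),(0,0,150),(0,0,124)):print(p,proj('top',c+p),proj('side',c+p))
"
```

```text
[ 371.674 -195.697   50.   ] [ 572.367 -208.511   50.   ] [ 472.021 -202.104   50.   ] 201.10166237259014 -0.06376341364189951
[ 541.706 -175.16    35.   ]
[ 537.057 -234.522   35.   ]
[ 405.691 -167.177   35.   ]
[ 403.78  -224.567   35.   ]
[ 472.755 -202.454  162.   ] [ 473.601 -206.273  162.   ] (array([ 472.12 , -202.531,  164.205]), np.float64(1.3959916132982058))
(0, 0, 162) [382.4 230. ] [371.5 180.2]
(0, 0, 150) [381.9 230.1] [371.2 182.5]
(0, 0, 124) [380.9 230.3] [370.6 187.3]
```

```bash
python3 -c "
from h import *
rowst((472.4,-202.3,225),-1.634,0,7)
"
```

```text
now [ 372.453 -355.861  237.426] ang -1.631742708772138 err [ 99.947 153.561 -12.426] [ 0.009  0.004 -0.002]
[1.6, 12.9, -22.8, 0.0, 0.001, -0.001],[1.7, 12.9, -22.8, 0.0, 0.001, -0.001],[1.7, 12.9, -22.8, 0.0, 0.001, -0.001],[1.7, 12.9, -22.8, 0.0, 0.001, -0.001],[1.7, 12.9, -22.8, 0.0, 0.001, -0.001],[1.7, 12.9, -22.8, 0.0, 0.001, -0.001],[1.8, 12.9, -22.8, 0.0, 0.001, -0.001],
```

{"fn": "step_arm", "kwargs": {"rows": [[1.5,13,-23,0,0.001,-0.001],[1.5,13,-23,0,0.001,-0.001],[1.5,13,-23,0,0.001,-0.001],[1.5,13,-23,0,0.001,-0.001],[1.5,13,-23,0,0.001,-0.001],[1.5,13,-21,0,0.001,-0.001],[1,10,-16,0,0,0],[0,0,0,0,0,0]], "grip": 60}}

```text
t: 12.4
eef_pos: [469.8, -193.7, 229.2]
tcp_rot: [-0.992, 1.568, -2.616]
ft_force: [0.0, 0.1, 1.0]
opening: 0.63
```

```bash
python3 -c "
from h import *
rowst((472.4,-202.3,154),-1.634,0,5)
"
```

```text
now [ 469.821 -193.652  229.22 ] ang -1.6234910855474867 err [  2.579  -8.648 -75.22 ] [ 0.001 -0.002 -0.011]
[15.0, 0.6, 1.7, 0.002, 0.0, 0.0],[15.0, 0.6, 1.7, 0.002, 0.0, 0.0],[15.0, 0.6, 1.7, 0.002, 0.0, 0.0],[15.0, 0.6, 1.7, 0.002, 0.0, 0.0],[15.0, 0.6, 1.7, 0.002, 0.0, 0.0],
```

{"fn": "step_arm", "kwargs": {"rows": [[10,2.5,8.7,0.011,0,0],[15,0,0,0,0,0],[15,0,0,0,0,0],[15,0,0,0,0,0],[12,0,0,0,0,0],[0,0,0,0,0,0]]}}

```text
t: 13.15
eef_pos: [469.4, -205.9, 158.4]
tcp_rot: [-1.116, 1.567, -2.755]
ft_force: [0.8, 0.4, -0.7]
opening: 0.634
```

```bash
python3 -c "
from h import *
rowst((472.4,-202.3,154),-1.634,0,1)
"
```

```text
now [ 469.364 -205.947  158.434] ang -1.638908031974893 err [ 3.036  3.647 -4.434] [ 0.001 -0.003  0.005]
[4.4, 2.8, -3.9, -0.005, 0.001, 0.003],
```

{"fn": "step_arm", "kwargs": {"rows": [[4.4,2.8,-3.9,-0.005,0,0.003],[0,0,0,0,0,0]]}}

```text
t: 13.4
eef_pos: [472.7, -202.5, 154.3]
tcp_rot: [0.468, 1.569, -1.166]
ft_force: [-0.3, 0.5, 0.2]
opening: 0.632
```

```bash
python3 -c "
from h import *
rowst((472.4,-202.3,154),-1.634,0,1)
"
```

```text
now [ 472.746 -202.481  154.261] ang -1.6341341302219068 err [-0.346  0.181 -0.261] [0.002 0.001 0.   ]
[0.3, -0.4, -0.2, -0.0, 0.002, -0.001],
```

{"fn": "step_arm", "kwargs": {"rows": [[0,0,0,0,0,0],[0,0,0,0,0,0],[0,0,0,0,0,0],[0,0,0,0,0,0],[0,0,0,0,0,0],[0,0,0,0,0,0],[0,0,0,0,0,0],[0,0,0,0,0,0]], "grip": 0}}

```text
t: 14.4
eef_pos: [473.1, -202.4, 155.2]
tcp_rot: [0.805, 1.567, -0.829]
ft_force: [0.6, -0.2, -1.1]
opening: 0.168
```

```bash
python3 -c "
from h import *
im=cv2.imread('pics/top0.png').astype(float).sum(2)
P=[]
for v in range(178,205,2):
    r=im[v,236:258]; w=np.clip(r-np.median(np.r_[r[:4],r[-4:]])-40,0,None); u=(w*np.arange(236,258)).sum()/w.sum()
    p=plane('top',u,v,203);P.append(p[:2]);print(v,round(u,2),p)
P=np.array(P);k=np.polyfit(P[:,0],P[:,1],1);print(k,np.arctan(k[0]),np.polyval(k,555))
"

```

```text
178 244.13 [651.73  277.625 203.   ]
180 244.14 [644.753 277.475 203.   ]
182 244.59 [637.782 275.764 203.   ]
184 244.96 [630.817 274.37  203.   ]
186 245.53 [623.859 272.287 203.   ]
188 245.75 [616.908 271.39  203.   ]
190 245.97 [609.964 270.509 203.   ]
192 246.31 [603.026 269.192 203.   ]
194 246.96 [596.094 266.861 203.   ]
196 247.12 [589.169 266.177 203.   ]
198 247.01 [582.252 266.419 203.   ]
200 244.19 [575.349 276.008 203.   ]
202 245.4 [568.441 271.708 203.   ]
204 nan [nan nan nan]
 ** On entry to DLASCL parameter number  4 had an illegal value
 ** On entry to DLASCL parameter number  4 had an illegal value
 ** On entry to DLASCL parameter number  4 had an illegal value
 ** On entry to DLASCL parameter number  4 had an illegal value
 ** On entry to DLASCL parameter number  5 had an illegal value
 ** On entry to DLASCL parameter number  4 had an illegal value<string>:6: RuntimeWarning: invalid value encountered in scalar divide
Traceback (most recent call last):
numpy.linalg.LinAlgError: SVD did not converge in Linear Least Squares
```

{"fn": "step_arm", "kwargs": {"rows": [[-5,0,0,0,0,0],[-10,0,0,0,0,0],[-20,0,0,0,0,0],[-20,0,0,0,0,0],[-20,0,0,0,0,0]]}}

```text
t: 15.02
eef_pos: [472.1, -201.9, 232.8]
tcp_rot: [-0.607, 1.569, -2.241]
ft_force: [0.2, 0.6, -2.9]
opening: 0.168
```

```bash
python3 -c "
from h import *
print(env.state()['joints'])
rowst((504,249,252),0.19,0,20)
"
```

```text
[-0.532  0.341  1.837 -0.002  0.964  1.103]
now [ 472.137 -201.911  232.767] ang -1.6336444130824914 err [ 31.863 450.911  19.233] [0.002 0.    1.824]
[-1.0, 0.2, -22.6, -0.091, 0.0, 0.0],[-1.0, 2.2, -22.5, -0.091, 0.0, 0.0],[-1.0, 4.3, -22.2, -0.091, 0.0, 0.0],[-1.0, 6.3, -21.7, -0.091, 0.0, 0.0],[-1.0, 8.2, -21.1, -0.091, 0.0, 0.0],[-1.0, 10.1, -20.2, -0.091, 0.0, 0.0],[-1.0, 11.9, -19.2, -0.091, 0.0, 0.0],[-1.0, 13.6, -18.0, -0.091, 0.0, 0.0],[-1.0, 15.2, -16.7, -0.091, 0.0, 0.0],[-1.0, 16.7, -15.3, -0.091, 0.0, 0.0],[-1.0, 18.0, -13.7, -0.091, 0.0, 0.0],[-1.0, 19.1, -12.0, -0.091, 0.0, 0.0],[-1.0, 20.2, -10.2, -0.091, 0.0, 0.0],[-1.0, 21.0, -8.3, -0.091, 0.0, 0.0],[-1.0, 21.7, -6.4, -0.091, 0.0, 0.0],[-1.0, 22.2, -4.4, -0.091, 0.0, 0.0],[-1.0, 22.5, -2.4, -0.091, 0.0, 0.0],[-1.0, 22.6, -0.3, -0.091, 0.0, 0.0],[-1.0, 22.5, 1.8, -0.091, 0.0, 0.0],[-1.0, 22.3, 3.8, -0.091, 0.0, 0.0],
```

{"fn": "step_arm", "kwargs": {"rows": [[-1,0,-12,-0.045,0,0],[-1,1.5,-22.5,-0.09,0,0],[-1,3.5,-22,-0.09,0,0],[-1,5.5,-22,-0.09,0,0],[-1,7.5,-21,-0.09,0,0],[-1,9,-20,-0.09,0,0],[-1,11,-19,-0.09,0,0],[-1,13,-18,-0.09,0,0]]}}

```text
t: 16.02
eef_pos: [481.5, -25.1, 238.3]
tcp_rot: [-2.165, 1.566, -3.088]
ft_force: [0.1, -0.4, -2.3]
opening: 0.167
```

```bash
python3 -c "
from h import *
rowst((504,249,252),0.19,0,12)
"
```

```text
now [481.514 -25.146 238.309] ang -0.9231934629863526 err [ 22.486 274.146  13.691] [ 0.003 -0.004  1.113]
[-1.2, 15.3, -17.1, -0.093, -0.0, 0.0],[-1.2, 16.8, -15.6, -0.093, -0.0, 0.0],[-1.2, 18.2, -14.0, -0.093, -0.0, 0.0],[-1.2, 19.4, -12.2, -0.093, -0.0, 0.0],[-1.2, 20.4, -10.4, -0.093, -0.0, 0.0],[-1.2, 21.3, -8.5, -0.093, -0.0, 0.0],[-1.2, 22.0, -6.4, -0.093, -0.0, 0.0],[-1.2, 22.5, -4.4, -0.093, -0.0, 0.0],[-1.2, 22.8, -2.3, -0.093, -0.0, 0.0],[-1.2, 22.9, -0.1, -0.093, -0.0, 0.0],[-1.2, 22.8, 2.0, -0.093, -0.0, 0.0],[-1.1, 22.6, 4.1, -0.093, -0.0, 0.0],
```

{"fn": "step_arm", "kwargs": {"rows": [[-1,15,-17,-0.092,0,0],[-1,17,-15.5,-0.092,0,0],[-1,18,-14,-0.092,0,0],[-1,19,-12,-0.092,0,0],[-1,20,-10.4,-0.092,0,0],[-1,21,-8.5,-0.092,0,0],[-1,21,-6.4,-0.092,0,0],[-1,18,-4,-0.09,0,0]]}}

```text
t: 17.02
eef_pos: [486.3, 162.1, 241.3]
tcp_rot: [-2.976, 1.557, -3.122]
ft_force: [0.0, 0.1, -2.6]
opening: 0.169
```

```bash
python3 -c "
from h import *
rowst((504,249,252),0.19,0,5)
"
```

```text
now [486.255 162.127 241.273] ang -0.1455156984143298 err [17.745 86.873 10.727] [ 0.003 -0.014  0.335]
[-2.2, 17.7, 1.0, -0.067, -0.003, -0.0],[-2.2, 17.6, 2.2, -0.067, -0.003, -0.0],[-2.2, 17.4, 3.3, -0.067, -0.003, -0.0],[-2.2, 17.1, 4.5, -0.067, -0.003, -0.0],[-2.2, 16.8, 5.6, -0.067, -0.003, -0.0],
```

{"fn": "step_arm", "kwargs": {"rows": [[-2.2,16,1,-0.067,-0.003,0],[-2.2,16,2,-0.067,-0.003,0],[-2.2,16,3,-0.067,-0.003,0],[-2.2,15,4,-0.067,-0.003,0],[-2.2,10,5,-0.06,-0.003,0],[0,0,0,0,0,0]]}}

```text
t: 17.77
eef_pos: [497.4, 241.8, 247.8]
tcp_rot: [-3.081, 1.564, -2.872]
ft_force: [-1.2, 0.3, -2.4]
opening: 0.168
```

```bash
python3 -c "
from h import *
rowst((504,249,252),0.19,0,1)
crop('side','s7',220,180,110,90,7)
crop('top','t7',220,145,100,80,7.5)
"
```

```text
now [497.418 241.817 247.799] ang 0.2090628937790361 err [6.582 7.183 4.201] [ 0.002 -0.006 -0.019]
[-4.3, 5.7, 7.9, 0.019, -0.006, 0.0],
```

View pics/s7.png

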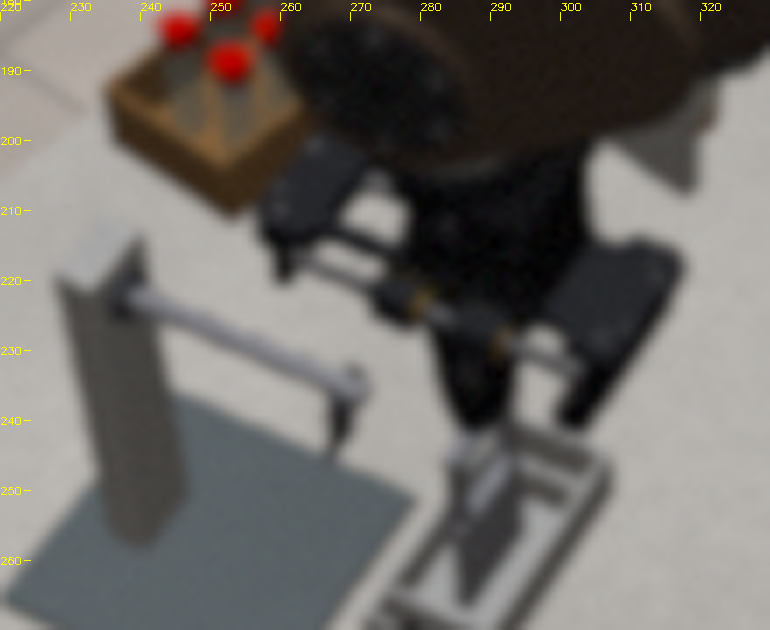

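View pics/t7.png

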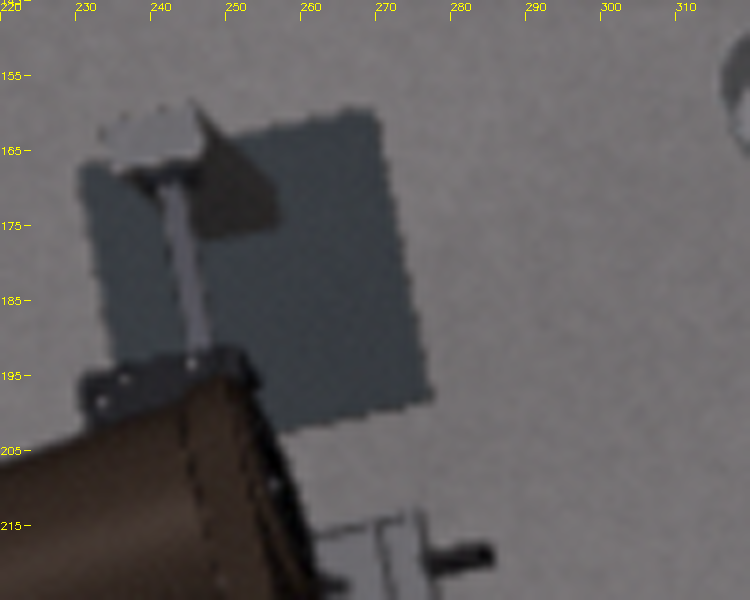

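```bash
python3 -c "
from h import *
a=0.209;c=np.array([497.4,241.8,247.8-155.2]);e=np.array([np.sin(a),-np.cos(a),0])
print(proj('side',c+[0,0,92]),proj('top',c+e*101+[0,0,50]),proj('side',c+e*28+[0,0,124]))
print('tip',proj('side',(555,259,200)),proj('top',(555,259,200)))
rowst((506,250,252),0.19,0,1)
"
```

```text
[288.4 245.3] [284.5 217.5] [292.3 233.3]
tip [271.6 236.8] [249.2 206. ]
now [497.422 241.06  247.897] ang 0.2068119621771519 err [8.578 8.94  4.103] [ 0.002 -0.006 -0.017]
[-4.2, 7.0, 10.2, 0.017, -0.007, 0.001],
```

{"fn": "step_arm", "kwargs": {"rows": [[-4,7,5,0.015,-0.006,0],[0,1,3,0,0,0],[0,0,0,0,0,0]]}}

```text
t: 18.25
eef_pos: [503.8, 250.5, 251.9]
tcp_rot: [-2.342, 1.57, -2.153]
ft_force: [0.3, 0.8, -2.8]
opening: 0.165
```

```bash
python3 -c "
from h import *
rowst((518,252,252),0.19,0,1)
crop('side','s8',220,200,100,90,7.5)
"
```

```text
now [503.824 250.457 251.924] ang 0.18876267492378518 err [14.176  1.543  0.076] [ 0.001 -0.001  0.001]
[-0.1, -1.1, 14.2, -0.001, -0.001, 0.001],
```

View pics/s8.png

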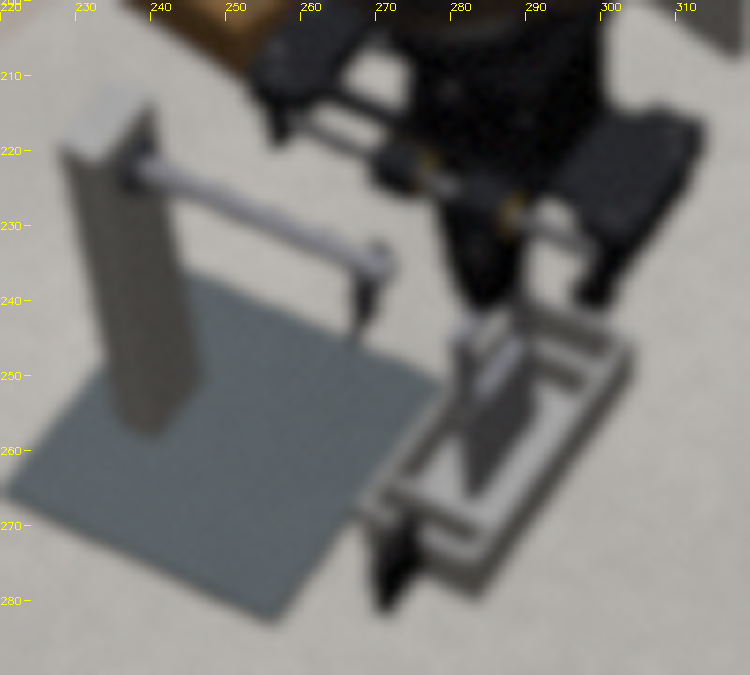

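```bash
python3 -c "
from h import *
a=0.189;c=np.array([503.8,250.5,251.9-155.2]);e=np.array([np.sin(a),-np.cos(a),0])
for x,z in((-18,70),(18,70),(0,70),(-18,114),(18,114),(-28,124),(-101,50),(-101,10)):print(x,z,proj('side',c+e*x+[0,0,z]))
print('pegaxis',proj('side',(503.8,249.3,200)))
"
```

```text
-18 70 [282.6 253.2]
18 70 [288.3 245.5]
0 70 [285.4 249.3]
-18 114 [281.9 245. ]
18 114 [287.7 237.2]
-28 124 [280.1 245.3]
-101 50 [269.3 275.3]
-101 10 [270.2 282.2]
pegaxis [285.2 242.9]
```

```bash
python3 -c "
from h import *
d=np.array([np.cos(.187),np.sin(.187),0]);t=np.array([555,259,200.])
for s in(0,12,40,80,120,137):print(s,proj('side',t+d*s),proj('side',t+d*s+[0,0,6]),proj('top',t+d*s))
im=cv2.imread('pics/s8_full.png').astype(int).sum(2)
for u in (244,248,252,256,260,264): print(u,[(v,im[v,u]) for v in range(218,240)])
"
```

```text
0 [271.6 236.8] [271.5 235.6] [249.2 206. ]
12 [268.5 235.4] [268.4 234.2] [248.6 202.6]
40 [261.4 232.2] [261.2 231. ] [247.2 194.6]
80 [251.3 227.7] [251.2 226.5] [245.3 183.3]
120 [241.5 223.2] [241.2 222.1] [243.4 172.1]
137 [237.3 221.3] [237.1 220.2] [242.5 167.3]
244 [(218, np.int64(523)), (219, np.int64(522)), (220, np.int64(524)), (221, np.int64(513)), (222, np.int64(480)), (223, np.int64(428)), (224, np.int64(373)), (225, np.int64(334)), (226, np.int64(378)), (227, np.int64(466)), (228, np.int64(511)), (229, np.int64(514)), (230, np.int64(500)), (231, np.int64(477)), (232, np.int64(458)), (233, np.int64(438)), (234, np.int64(409)), (235, np.int64(351)), (236, np.int64(279)), (237, np.int64(238)), (238, np.int64(226)), (239, np.int64(225))]
248 [(218, np.int64(539)), (219, np.int64(539)), (220, np.int64(533)), (221, np.int64(538)), (222, np.int64(539)), (223, np.int64(519)), (224, np.int64(464)), (225, np.int64(407)), (226, np.int64(370)), (227, np.int64(377)), (228, np.int64(450)), (229, np.int64(512)), (230, np.int64(537)), (231, np.int64(542)), (232, np.int64(541)), (233,
[... 1404 characters left out ...]
.int64(441)), (231, np.int64(386)), (232, np.int64(362)), (233, np.int64(410)), (234, np.int64(489)), (235, np.int64(533)), (236, np.int64(546)), (237, np.int64(543)), (238, np.int64(540)), (239, np.int64(536))]
264 [(218, np.int64(308)), (219, np.int64(315)), (220, np.int64(416)), (221, np.int64(498)), (222, np.int64(527)), (223, np.int64(525)), (224, np.int64(524)), (225, np.int64(528)), (226, np.int64(537)), (227, np.int64(542)), (228, np.int64(537)), (229, np.int64(524)), (230, np.int64(491)), (231, np.int64(455)), (232, np.int64(416)), (233, np.int64(379)), (234, np.int64(375)), (235, np.int64(437)), (236, np.int64(499)), (237, np.int64(523)), (238, np.int64(527)), (239, np.int64(521))]
```

{"fn": "step_arm", "kwargs": {"rows": [[0,-0.3,9,0,0,0],[0,-0.3,9,0,0,0],[0,-0.3,9,0,0,0],[0,0,9,0,0,0],[0,0,9,0,0,0],[0,0,5,0,0,0],[0,0,0,0,0,0]]}}

```text
t: 19.18
eef_pos: [557.1, 259.1, 251.4]
tcp_rot: [-2.515, 1.569, -2.327]
ft_force: [-0.6, -0.1, -1.8]
opening: 0.166
```

```bash
python3 -c "
from h import *
rowst((623.7,272.1,252),0.187,0,10)
crop('side','s9',220,200,100,90,7.5)
"
```

```text
now [557.104 259.141 251.403] ang 0.18800869516849955 err [66.596 12.959  0.597] [ 0.001 -0.001 -0.001]
[-0.1, 0.0, 6.8, 0.0, -0.0, 0.0],[-0.1, 0.0, 6.8, 0.0, -0.0, 0.0],[-0.1, 0.0, 6.8, 0.0, -0.0, 0.0],[-0.1, 0.0, 6.8, 0.0, -0.0, 0.0],[-0.1, 0.0, 6.8, 0.0, -0.0, 0.0],[-0.1, 0.0, 6.8, 0.0, -0.0, 0.0],[-0.1, 0.0, 6.8, 0.0, -0.0, 0.0],[-0.1, 0.0, 6.8, 0.0, -0.0, 0.0],[-0.1, 0.0, 6.8, 0.0, -0.0, 0.0],[-0.1, 0.0, 6.8, 0.0, -0.0, 0.0],
```

View pics/s9.png

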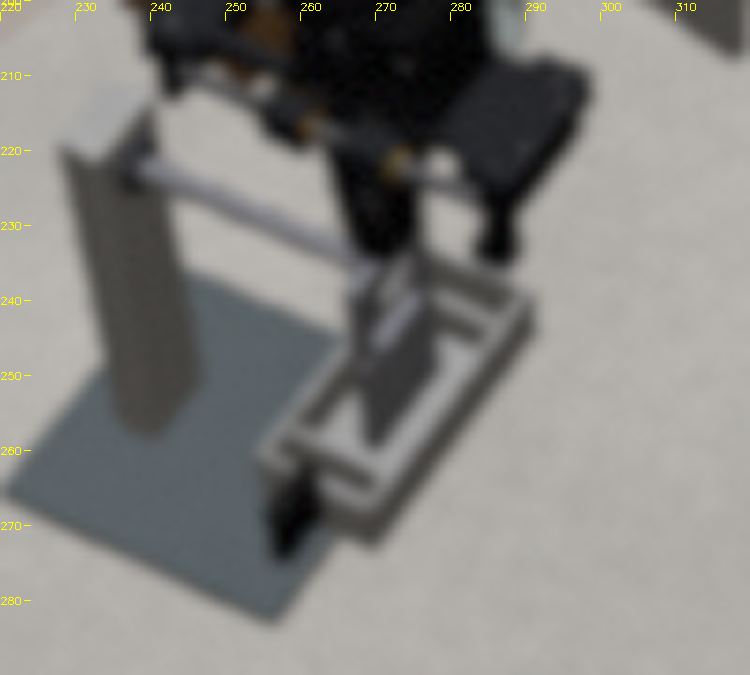

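The peg is at the upper part of the eye, no contact (force unchanged). Continuing in.

{"fn": "step_arm", "kwargs": {"rows": [[-0.5,0,7,0,0,0],[0,0,7,0,0,0],[0,0,7,0,0,0],[0,0,7,0,0,0],[0,0,0,0,0,0]]}}

```text
t: 19.85
eef_pos: [586.1, 264.7, 252.0]
tcp_rot: [-2.604, 1.569, -2.416]
ft_force: [0.3, -0.6, -2.9]
opening: 0.165
```

```bash
python3 -c "
from h import *
rowst((623.7,272.1,252),0.187,0,5)
crop('side','s10',220,200,100,90,7.5)
"
```

```text
now [586.095 264.741 252.015] ang 0.188191680159684 err [37.605  7.359 -0.015] [ 0.001 -0.001 -0.001]
[-0.0, 0.0, 7.7, 0.0, -0.0, 0.0],[-0.0, 0.0, 7.7, 0.0, -0.0, 0.0],[-0.0, 0.0, 7.7, 0.0, -0.0, 0.0],[-0.0, 0.0, 7.7, 0.0, -0.0, 0.0],[0.0, 0.0, 7.7, 0.0, -0.0, 0.0],
```

View pics/s10.png

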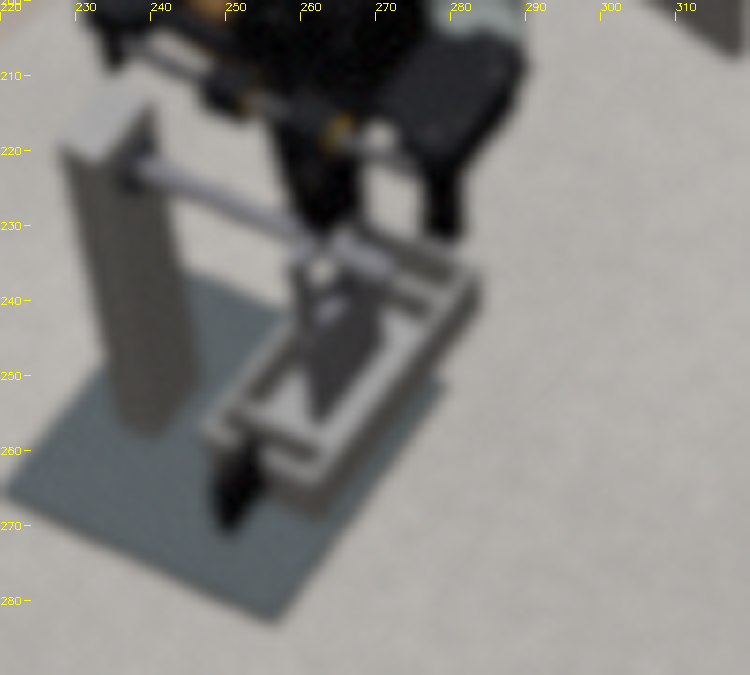

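{"fn": "step_arm", "kwargs": {"rows": [[0,0,7.5,0,0,0],[0,0,7.5,0,0,0],[0,0,7.5,0,0,0],[0,0,7.5,0,0,0],[0,0,7.5,0,0,0],[0,0,4,0,0,0],[0,0,0,0,0,0]]}}

```text
t: 20.78
eef_pos: [629.6, 273.0, 251.8]
tcp_rot: [-2.63, 1.569, -2.442]
ft_force: [-0.1, 0.4, -2.3]
opening: 0.167
```

```bash
python3 -c "
from h import *
rowst((623.7,272.1,247),0.187,0,2)
crop('side','s11',220,200,100,90,7.5)
"
```

```text
now [629.626 273.011 251.792] ang 0.18819194863000932 err [-5.926 -0.911 -4.792] [ 0.001 -0.001 -0.001]
[2.4, 0.1, -3.0, 0.001, -0.001, 0.0],[2.4, 0.1, -3.0, 0.001, -0.001, 0.0],
```

View pics/s11.png

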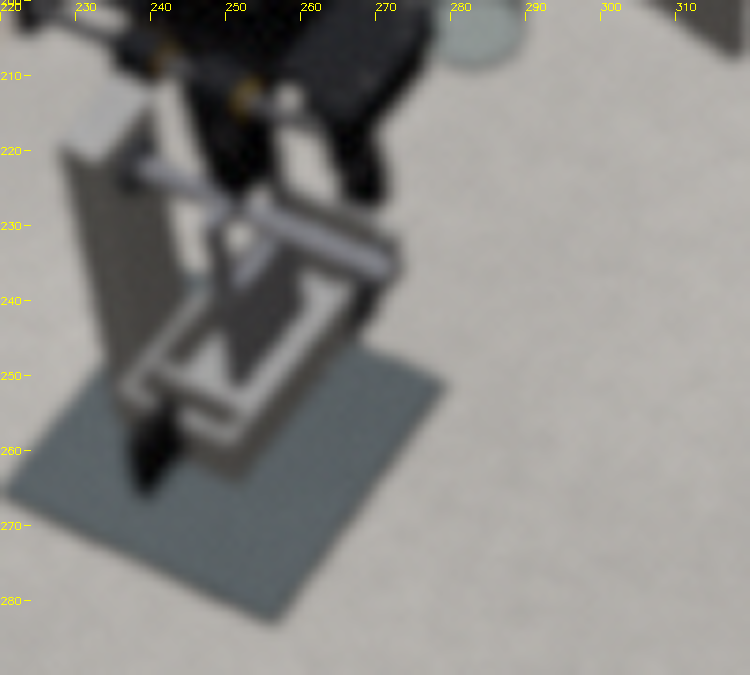

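{"fn": "step_arm", "kwargs": {"rows": [[2,0,0,0,0,0],[1.5,0,0,0,0,0],[0,0,0,0,0,0]]}}

```text
t: 21.2
eef_pos: [629.0, 273.0, 248.2]
tcp_rot: [-2.679, 1.569, -2.491]
ft_force: [0.2, 0.6, -2.0]
opening: 0.167
```

{"fn": "step_arm", "kwargs": {"rows": [[1,0,0,0,0,0],[0,0,0,0,0,0]]}}

```text
t: 21.45
eef_pos: [628.9, 273.0, 247.2]
tcp_rot: [-2.64, 1.569, -2.452]
ft_force: [-0.1, 0.9, -3.0]
opening: 0.165
```

{"fn": "step_arm", "kwargs": {"rows": [[1,0,0,0,0,0],[0,0,0,0,0,0]]}}

```text
t: 21.7
eef_pos: [629.0, 273.0, 247.1]
tcp_rot: [-2.299, 1.57, -2.11]
ft_force: [-0.5, -0.9, -1.5]
opening: 0.164
```

{"fn": "step_arm", "kwargs": {"rows": [[1,0,0,0,0,0],[0,0,0,0,0,0]]}}

```text
t: 21.95
eef_pos: [629.0, 273.0, 247.1]
tcp_rot: [-1.231, 1.57, -1.043]
ft_force: [-0.1, 0.2, -0.6]
opening: 0.17
```

{"fn": "step_arm", "kwargs": {"rows": [[1,0,0,0,0,0],[0,0,0,0,0,0]]}}

```text
t: 22.2
eef_pos: [629.0, 273.0, 247.0]
tcp_rot: [-0.478, 1.57, -0.289]
ft_force: [-1.2, -0.2, 1.0]
opening: 0.169
```

{"fn": "step_arm", "kwargs": {"rows": [[0,0,0,0,0,0],[0,0,0,0,0,0],[0,0,0,0,0,0],[0,0,0,0,0,0],[0,0,0,0,0,0],[0,0,0,0,0,0]], "grip": 60}}

```text
t: 22.95
eef_pos: [629.3, 273.1, 246.1]
tcp_rot: [-0.423, 1.57, -0.235]
ft_force: [0.1, -0.8, -0.9]
opening: 0.627
```

```bash
python3 -c "
from h import *
crop('side','s12',220,200,100,90,7.5)
"
```

```text
(no output)
```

View pics/s12.png

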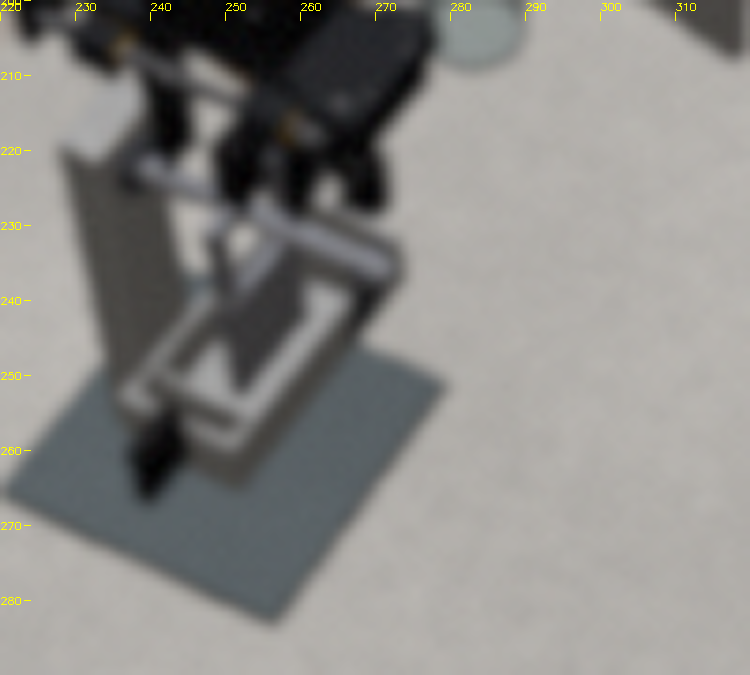

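{"fn": "step_arm", "kwargs": {"rows": [[-3,0,0,0,0,0],[-8,0,0,0,0,0],[-15,0,0,0,0,0],[-25,0,0,0,0,0],[-25,0,0,0,0,0],[-25,0,0,0,0,0]]}}

```text
t: 23.75
eef_pos: [628.9, 273.0, 352.9]
tcp_rot: [-0.537, 1.57, -0.348]
ft_force: [-1.2, 0.4, -0.3]
opening: 0.63
```

{"fn": "step_arm", "kwargs": {"rows": [[0,-30,-30,0,0,0],[0,-30,-30,0,0,0],[0,-30,-30,0,0,0],[0,-30,-30,0,0,0],[0,-30,-30,0,0,0],[0,0,0,0,0,0]]}}

```text
t: 24.5
eef_pos: [506.4, 93.2, 361.3]
tcp_rot: [-0.077, 1.558, 0.112]
ft_force: [0.7, 0.5, -0.2]
opening: 0.634
```

```bash
python3 -c "
from h import *
crop('side','s13',220,200,100,90,7.5)
crop('top','t13',220,145,100,80,7.5)
print(env.state()['eef_pos'])
"
```

```text
[507.734  94.664 360.853]
```

View pics/s13.png

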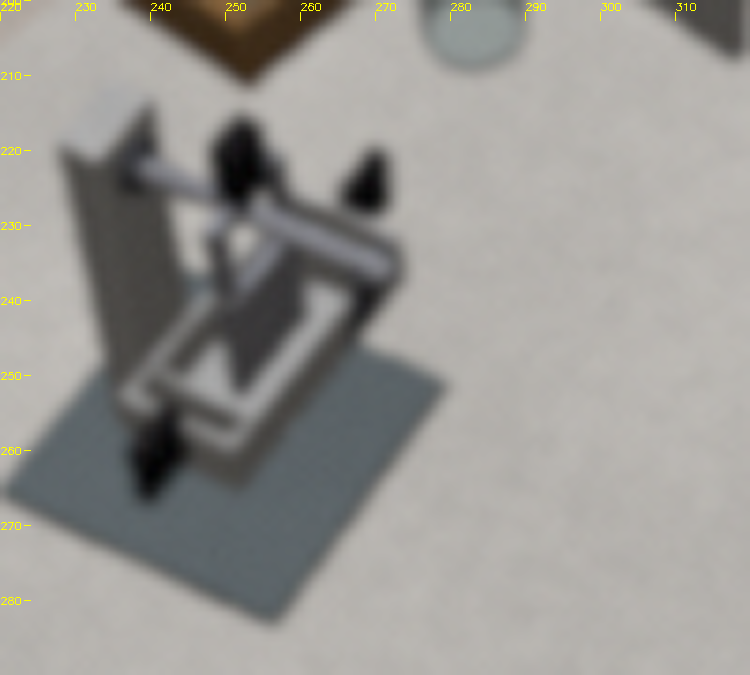

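View pics/t13.png

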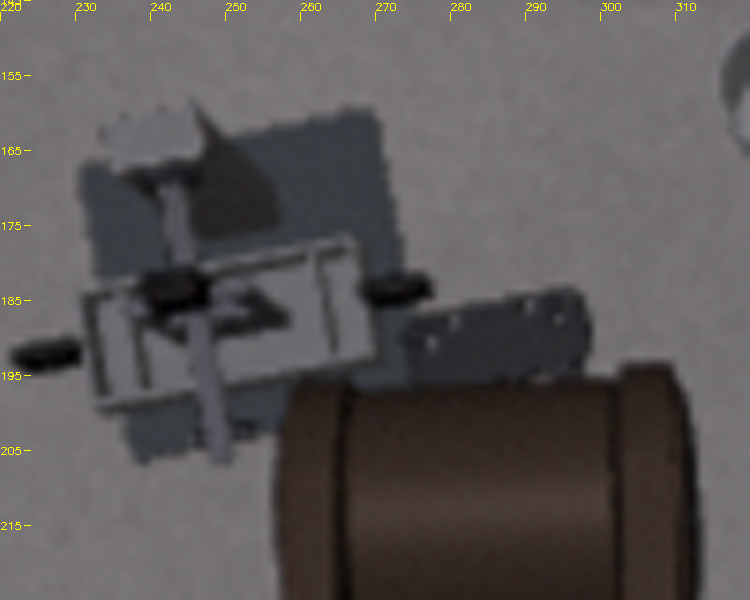

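{"fn": "step_arm", "kwargs": {"rows": [[0,0,0,0,0,0],[0,0,0,0,0,0],[0,0,0,0,0,0],[0,0,0,0,0,0],[0,0,0,0,0,0],[0,0,0,0,0,0],[0,0,0,0,0,0],[0,0,0,0,0,0]]}}

```text
t: 25.6
eef_pos: [509.0, 96.8, 360.4]
tcp_rot: [-0.022, 1.558, 0.172]
ft_force: [0.4, 0.7, 0.5]
opening: 0.633
```

```bash
python3 -c "
from h import *
crop('side','s14',245,215,40,40,16)
a=cv2.imread('pics/s13_full.png').astype(int);b=cv2.imread('pics/s14_full.png').astype(int)
print(np.abs(a-b)[205:290,220:282].max(),np.abs(a-b)[205:290,220:282].mean())
o=cv2.imread('pics/side0.png').astype(int);d=np.abs(o-b).sum(2)
cv2.imwrite('pics/diff.png',np.clip(d,0,255).astype(np.uint8))
"
```

```text
8 0.7517394054395952
```

View pics/s14.png

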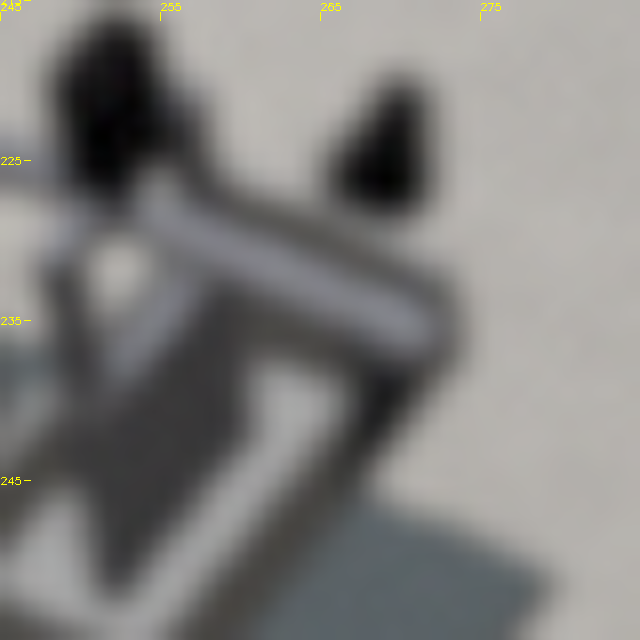

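View pics/diff.png

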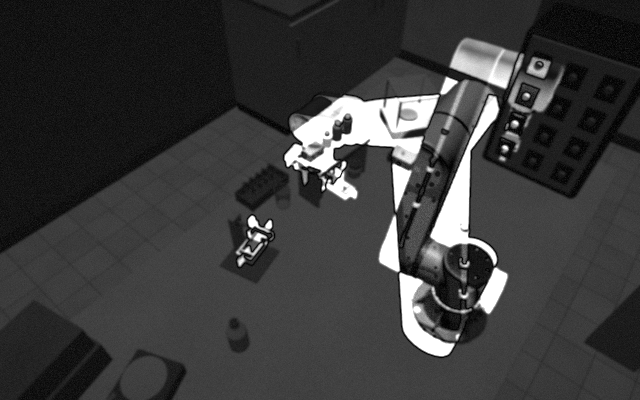

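```bash
python3 -c "
from cell import env
print(env.job_done(),env.state()['t'])
"
```

```text
the job is handed in; nothing more can be done
the job is handed in; nothing more can be done
```

The carrier is hanging by its eye on the peg with the flap shut behind it, and I handed the job in just after 25.6 s. `job_done` gave no verdict, so this rests on my own checks.

**Drawing it out:** I pulled the carrier straight out by tab_a, about 165 mm. I let go once part-way to straighten the gripper, because a wrist joint was near its range limit. It then stood clear of the shelf by about 33 mm, and I released it.

**Hanging it:** I gripped the knob and turned the carrier by about 1.82 rad. I pushed the eye in to about 75 mm past the peg tip, lowered it until the peg took the weight, let go and backed off.

**Last checks:**
- **Flap:** in the side view it hangs below the peg near the tip, where it was at the start. It shows partly against the dark tray wall, so that view is not perfectly sharp.
- **Stillness:** two side pictures about 1 s apart showed no movement of the carrier.
- **Level:** the tray looks level.
- **Other things:** a comparison with the first side picture shows nothing else moved in the part I could see. The arm hid some of the shelf area in that last picture. The jar and the shelf stock had looked unmoved in earlier pictures.
- **Forces:** the wrist force readings stayed around 3 N or less, taken at the end of each move. Nothing I measured disagreed with the given sizes by more than about 2–3 mm, except two early rough readings taken off blurred pixels: the first peg-tip height came out 6 mm high, and the tab's two views missed each other by about 8 mm. A later fit put the peg at 200 mm.

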